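# Load the labelled bottles and present the freezer rack shelf

## Robot

A 6-joint arm with a two-finger parallel gripper is mounted at the origin on the work surface. World frame = base frame: x ahead of the robot, y to its left, z up, the work surface at z = 0. Lengths are in m, angles in degrees, forces in N, time in s.
With the tool pointing down it reaches from about 0.3 to 0.95 m from the base axis. Payload 3.1 kg.
Tool frame: the origin (TCP) lies between the finger pads; the fingertips stand 17 mm ahead of it and the grasp point (between the pads) lies 2 mm behind it; z points along the fingers, y is the line along which they close (so a half turn about z gives the same grasp; the last joint's range is limited). The gripper opens to 85 mm and grips with 20 to 120 N. Pads are 22 mm wide; open, the fingers measure 114 mm over their backs; the gripper's body (76 mm by 85 mm) begins 54 mm behind the grasp point. The pads swing forward as they close: fully open they stand 13 mm farther back than shut.
Start: joints at [67.798, 17.653, 93.61, -0, 68.738, -3.994], TCP at [0.195, 0.594, 0.248] pointing down, gripper open.
Joint ranges: [-175.34, 175.34], [-45.06, 112.39], [2.9, 150.54], [-68.45, 248.45], [3.09, 151.38], [-168.51, 168.51]. Speed limits (degrees/s): [159.86, 159.86, 180, 180, 180, 180].

## Interface

Orientations are given as [roll, pitch, yaw] about the fixed x, y, z axes, in that order (R = Rz(yaw) Ry(pitch) Rx(roll)).
In Python, from station import * gives the robot as it stands.
- The arm moves only by the tool play_rows, never from a script. Its argument "rows" is a list of rows, each a list of 6 numbers: the shift along the world's x, y, z in units of 30 mm (1.0 is 30 mm), then the turn, a rotation vector about the world's x, y, z in units of 5 degrees (1.0 is 5 degrees). A call has 1 to 12 rows; each row shifts and turns the commanded pose from where the row before left it; what a row does not reach is not made up. A row lasts 1/10 s, in which the tool goes at most 50 mm and 8.59 degrees, less where a joint would pass 70% of its speed; a pose out of reach is approached as far as the arm can. A call is refused whole if a number of a shift passes 1 or a number of a turn 1, either way. A call with a gripper value outside its range is refused whole. "jaw" is the finger opening in mm, from 0 to 85.4, set as the call begins (left out, the last holds). The fingers move at their own pace and stop on an object; "squeeze" is the grip in N (left out, the last holds). Time passes only in rows, so rows that do not move let the fingers close. It gives the time, the measured TCP pose, the force, the opening and the grip force at its end, in the units of the state.
- observe(): the state, without advancing time (a new reading comes with each control period).
- snapshot(name): name is "scene" or "top"; returns a dict with "img" (384x512x3 uint8, blue, green, red), "camera_matrix" (3x3 intrinsics, pixels), "k1" (the pictures are not rectified: a ray, as slopes to the right and down, at radius r is drawn at 1 + k1 r^2 times it, then the intrinsics apply), "R" (3x3) and "t" (3): a world point X has camera coordinates R X + t. Camera axes: x right, y down, z forward; pixel columns grow to the right and rows downward; lengths in m; the calibration is good to about 2 mm. A picture is of the moment at which its call begins. There is no depth.
- job_done(): hands the job in; it is judged then, once.
The state is a dict: "clock": time; "q": joint angles; "qd": joint speeds; "joint_torque": joint torques, N m; "ee_pos": TCP position; "orientation": TCP orientation; "ft_force": force on the tool from outside, world axes, zero at the start; "torque": the same for the moment, N m; "grip_width": finger opening in m; "gripper_force": force on a finger pad.
Only numpy, scipy, OpenCV 4.12 (cv2) and the standard library are available. Lean on these libraries where they do the work, as an engineer would, in place of code of your own. Each camera call takes 0.05 s, during which the arm holds its last target. There are 200 camera calls.

## Task

Take the two bottles from the labeller's catch tray and set them down, upright and not dropped, in the open white box at the front of the freezer rack's sliding shelf. Then draw the shelf out until the dark lines on its side rims are level with the front edge of the rack, and finish while still holding it there, level and still, because it tips if let go. Leave the other things on the bench where they are.

Things in the scene. Friction and masses are not known exactly. Their poses are not given: they have to be found in the camera images.
- rack: stainless freezer rack, fixed: 148 wide, 310 deep, 161 mm high, two tiers under a closed roof (underside at 158 mm). Origin: middle of its front edge, at bench level; x axis runs level into it (the shelf comes out along -x), z up. Front posts, runners and roof all end at x = 0. Only the upper shelf slides, on runners 70 mm above the bench, with 2.5 mm side play.
- shelf: the sliding shelf: stainless tray 300 long, 138 wide, floor 3 mm, side rims 22 mm, front plate 45 mm high. Origin and axes: those of its mark; front plate 200 mm before it (-x), rear 100 mm behind. With its load about 0.9 kg, centre of mass about 145 mm behind the front plate. Slides with plain friction (2 to 6 N), no stops; tips forward if let go more than half out.
- shelf_mark (a point): the shelf's mark: middle of its underside, exactly between the two dark lines (5 mm wide) drawn across its left and right side rims. The lines are level with the rack's front edge when this point has x = 0 in the rack's frame (height 70 mm); at the start it lies 100 to 125 mm inside the rack. Axes as the rack's.
- shelf_handle (a point): middle of the shelf's pull handle: a straight round bar, 10 mm thick, 104 mm long, parallel to the rack's y axis, joined at both ends by arms to the front plate; bar axis 265 mm before the mark, 65 mm before the front plate, 36 mm above the shelf's underside (106 mm above the bench). 60 mm free between bar and plate, open above and below.
- tote: open low white plastic box in the front bay of the shelf: 130 x 130 mm, 32 mm high, walls and floor 3 mm. Origin: centre of its underside, 73 mm above the bench; axes as the shelf's. Its front wall is 5 to 8 mm behind the outer face of the front plate; at the start about its front 70 to 95 mm stick out from under the rack's roof, the rest is under it.
- back_box: lidded cardboard freezer box in the rear bay of the shelf, 133 x 131 x 53 mm high, stays there. Origin: centre of its underside.
- bottle1_mid (a point): centre (35 mm above its base, half-way up) of one of two alike capped sample bottles: upright cylinder 32 mm in diameter and 70 mm high with a white screw cap (top 20 mm) of the same width, about 50 g; at the start standing in the labeller's catch tray.
- bottle2_mid (a point): centre of the other bottle, same as the first.
- labeller: bottle labelling machine, fixed. Origin: middle of its catch tray, at bench level; x axis runs level to the housing. Tray 130 (x) x 190 (y) mm, floor 18 mm above the bench, rim 14 mm above the floor on three sides; exit belt with low guide rails (top 41 mm above the bench) from x = 72 mm, y within 29 mm. Housing x = 145 to 425 mm, 290 wide, 290 high, label roll above to 395 mm.
- tube_rack: white plastic tube rack, 95 x 215 x 30 mm, empty holes; to be left alone. Origin: centre of its underside.
- jar: glass jar with black lid, 70 mm in diameter, 84 mm high; to be left alone. Origin: centre of its underside.
- tip_box: grey pipette tip box on a black base, 85 x 125 x 48 mm; to be left alone. Origin: centre of its underside.
Not all that is in view belongs to the job. Leave any green or turquoise look-alike of the tote alone.

How it is judged (in metres and radians):
On the way:
1. both bottles stand upright in the open box, let go (x of bottle1_mid in the frame of tote between -0.062 and 0.062 m and y of bottle1_mid in the frame of tote between -0.062 and 0.062 m and z of bottle1_mid in the frame of tote between 0.03 and 0.046 m and angle between each of bottle1_mid, bottle2_mid's own z axis and vertical below 0.15 rad and contact force between the fingers and bottle1 below 0.1 N and x of bottle2_mid in the frame of tote between -0.062 and 0.062 m and y of bottle2_mid in the frame of tote between -0.062 and 0.062 m and z of bottle2_mid in the frame of tote between 0.03 and 0.046 m and contact force between the fingers and bottle2 below 0.1 N), for 0.2 s.
At the end, for the whole second after the job is handed in: Mark lines within 8 mm of the rack's front edge; shelf level (0.05 rad), still (10 mm/s), within 8 mm of running height, held by the fingers (over 1 N); both bottles upright (0.15 rad) in the open box, let go; both boxes still lying on the shelf (all of step 1 and x of shelf_mark in the frame of rack between -0.008 and 0.008 m and z of shelf_mark in the frame of rack between 0.062 and 0.078 m and angle between shelf_mark's own z axis and vertical below 0.05 rad and linear speed of shelf below 0.01 m/s and contact force between the fingers and shelf above 1 N and z of tote in the frame of shelf_mark between -0.002 and 0.01 m and z of back_box in the frame of shelf_mark between -0.002 and 0.01 m); the arm keeps its last pose, push and grip.
It fails at once if a bottle is let go more than about 25 mm above the floor of the open box ((z of bottle1_mid in the frame of tote above 0.065 m and horizontal distance between bottle1_mid and tote below 0.08 m and contact force between the fingers and bottle1 below 0.02 N) or (z of bottle2_mid in the frame of tote above 0.065 m and horizontal distance between bottle2_mid and tote below 0.08 m and contact force between the fingers and bottle2 below 0.02 N)).
It fails at once if the shelf tips (more than 0.15 rad from level) (angle between shelf_mark's own z axis and vertical above 0.15 rad).
It fails at once if the tube rack is moved more than 20 mm (distance of tube_rack from where it was at the start of the episode above 0.02 m).
It fails at once if the glass jar is moved more than 20 mm (distance of jar from where it was at the start of the episode above 0.02 m).
It fails at once if the pipette tip box is moved more than 20 mm (distance of tip_box from where it was at the start of the episode above 0.02 m).
It also fails if it takes over 69 s, if anything falls off the work surface, if the arm or the gripper's body presses on something with over 40 N, if the wrist force passes 120 N, or if a joint passes its speed limit or range.

## Working session

There is one attempt and no reset: what is moved stays moved. The work goes in short steps, Python scripts to look and compute and a tool call to move; the robot and the scene stay as the last step left them, time stands still between calls to the robot, and variables do not carry over. Pictures are saved under pics/ and viewed, at most 10 in all, crops included, and the job is handed in when it is done.

Besides the shell and the picture viewer there is one more tool, called after "Request:" as a command line: name --pt "numbers of a row" for each row, then --argument value for the rest. play_rows: Moves the arm, as the interface text tells. Its arguments: {"type":"object","properties":{"rows":{"type":"array","items":{"type":"array","items":{"type":"number"}}},"jaw":{"type":"number"},"squeeze":{"type":"number"}},"required":["rows"]}

```bash
mkdir -p pics; python3 - <<'E'
from station import *
import cv2,numpy as np,pickle
d={}
for n in("scene","top"):
    s=snapshot(n);d[n]=s;cv2.imwrite(f"pics/{n}0.png",s["img"])
    print(n,s["camera_matrix"],s["k1"],(-s["R"].T@s["t"]),s["R"])
pickle.dump(d,open("s0.pkl","wb"))
print(observe())
E
```

```text
scene [[365.83342882   0.         254.5167013 ]
 [  0.         365.83342882 192.95643797]
 [  0.           0.           1.        ]] -0.06099778898430881 [1.27152935 0.19335309 0.6278168 ] [[-0.2707595   0.96264037  0.0035803 ]
 [ 0.59052526  0.16903053 -0.78911887]
 [-0.76024286 -0.21154717 -0.61423008]]
top [[349.68942083   0.         251.57152134]
 [  0.         349.68942083 191.4019892 ]
 [  0.           0.           1.        ]] -0.048504024715081494 [ 0.49495867 -0.01497392  0.87982189] [[ 0.02321291 -0.99919875 -0.03260395]
 [-0.99599942 -0.020299   -0.08702364]
 [ 0.08629209  0.03449358 -0.99567257]]
{'clock': 0.1, 'q': array([ 6.78001401e+01,  1.77015527e+01,  9.36799931e+01, -8.28558204e-04,
        6.87383382e+01, -3.99663965e+00]), 'qd': array([ 0.06016372, -0.16082288, -0.1677654 , -0.0202561 ,  0.15269814,
       -0.03548822]), 'joint_torque': array([-1.30598319e-04, -4.16404366e+01, -2.77645254e+01, -6.04152478e-05,
        4.01676734e-03, -6.48205713e-06]), 'ee_pos': array([0.19504105, 0.59305468, 0.24715832]), 'orientation': array([-1.79880354e+02, -7.58601723e-03,  1.61797073e+02]), 'ft_force': array([-0.33142041, -1.16579883, -1.05113748]), 'torque': array([-0.01536833,  0.01555694,  0.00663833]), 'gripper_force': 0.0, 'grip_width': 0.08526992766409228}
```

View pics/scene0.png

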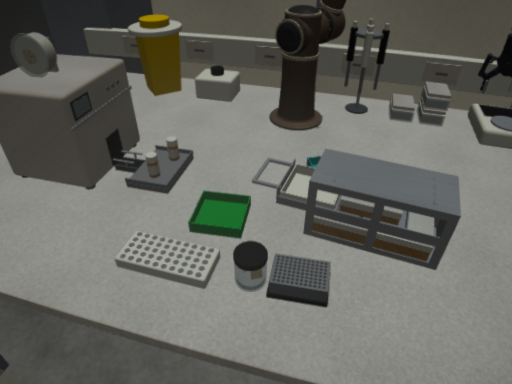

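View pics/top0.png

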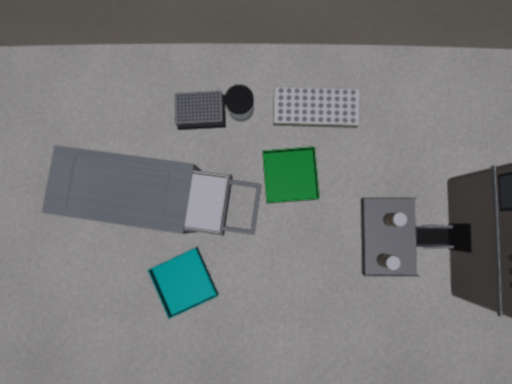

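```bash
python3 - <<'E'
import cv2,numpy as np,pickle
im=pickle.load(open("s0.pkl","rb"))["top"]["img"]
a=cv2.resize(im[140:245,160:270],None,fx=5,fy=5,interpolation=cv2.INTER_CUBIC)
b=cv2.resize(im[190:285,355:475],None,fx=2,fy=2,interpolation=cv2.INTER_CUBIC)
c=np.zeros((525,790,3),np.uint8);c[:,:550]=a;c[:190,550:790]=b
d=cv2.resize(im[140:240,40:110],None,fx=3.3,fy=3.3,interpolation=cv2.INTER_CUBIC);c[195:195+d.shape[0],550:550+d.shape[1]]=d
c=cv2.convertScaleAbs(c,alpha=1.5)
cv2.imwrite("pics/crop1.png",c)
E
```

```text
(no output)
```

View pics/crop1.png

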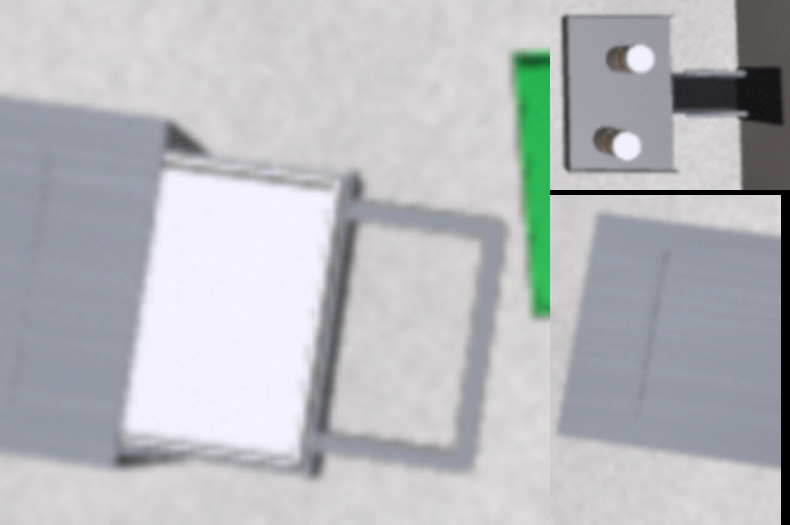

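```bash
cat > h.py <<'E'
import cv2,numpy as np
def ray(s,p):
    K=s["camera_matrix"];n=cv2.undistortPoints(np.array([[p]],float),K,np.array([s["k1"],0,0,0,0]))[0,0]
    return -s["R"].T@s["t"], s["R"].T@np.r_[n,1]
def cast(s,p,z):
    c,d=ray(s,p);return c+d*(z-c[2])/d[2]
def proj(s,X):
    return cv2.projectPoints(np.array([X],float),cv2.Rodrigues(s["R"])[0],s["t"],s["camera_matrix"],np.array([s["k1"],0,0,0,0]))[0][0,0]
E
python3 - <<'E'
import pickle;from h import *
d=pickle.load(open("s0.pkl","rb"));s=d["top"]
np.set_printoptions(precision=4,suppress=True)
g=cv2.cvtColor(s["img"],cv2.COLOR_BGR2GRAY)
for r0,r1 in((205,235),(248,280)):
    w=(g[r0:r1,370:412]>170).astype(np.uint8)
    n,l,st,ce=cv2.connectedComponentsWithStats(w)
    for k in range(1,n):
        if st[k,4]>40:
            p=ce[k]+[370,r0];print("cap",p,st[k],cast(s,p,.088))
P={"FL":(193.6,164,.161),"FR":(183.6,232.4,.161),"BL":(54.5,145.5,.161),"BR":(42.1,211.8,.161),"bar":(255.6,208.2,.108),"bar1":(258.8,184.4,.108),"bar2":(252.4,232,.108),"plate1":(231.4,175.6,.115),"plate2":(223.6,234.4,.115)}
Q={}
for k,v in P.items(): Q[k]=cast(s,v[:2],v[2]);print(k,Q[k])
f=lambda a,b:(np.degrees(np.arctan2(*(Q[a]-Q[b])[1::-1])),np.linalg.norm(Q[a]-Q[b]))
for a,b in(("FL","FR"),("BL","FL"),("BR","FR"),("BL","BR"),("bar1","bar2"),("plate1","plate2")):print(a,b,f(a,b))
for p in((362.5,198),(415,198),(415,275)):print("tray",cast(s,p,.032))
E
```

```text
FL [0.6124 0.1327 0.161 ]
FR [0.4696 0.1481 0.161 ]
BL [0.6483 0.4392 0.161 ]
BR [0.5044 0.4562 0.161 ]
bar [0.5248 0.002  0.108 ]
bar1 [ 0.5778 -0.0039  0.108 ]
bar2 [0.4724 0.0079 0.108 ]
plate1 [0.5954 0.0569 0.115 ]
plate2 [0.4659 0.0704 0.115 ]
FL FR (np.float64(-6.1807810526413665), np.float64(0.14361652480617154))
BL FL (np.float64(83.3081100343288), np.float64(0.3086145152433041))
BR FR (np.float64(83.54031686299948), np.float64(0.3099884961673393))
BL BR (np.float64(-6.7276105140927545), np.float64(0.1448671485764932))
bar1 bar2 (np.float64(-6.384202927681372), np.float64(0.1059998804808383))
plate1 plate2 (np.float64(-5.922643364496935), np.float64(0.13019773837095913))
tray [ 0.5579 -0.2543  0.032 ]
tray [ 0.5605 -0.3816  0.032 ]
tray [ 0.3766 -0.3796  0.032 ]
```

```bash
python3 - <<'E'
import pickle;from h import *
d=pickle.load(open("s0.pkl","rb"));s=d["top"]
np.set_printoptions(precision=4,suppress=True)
g=cv2.cvtColor(s["img"],cv2.COLOR_BGR2GRAY)
for nm,B in(("top",[(205,235,380,412),(248,280,375,405)]),("scene",[(130,165,160,182),(148,180,142,163)])):
  s=d[nm];g=cv2.cvtColor(s["img"],cv2.COLOR_BGR2GRAY)
  for r0,r1,c0,c1 in B:
    q=g[r0:r1,c0:c1];t=(int(q.max())+int(np.median(q)))/2
    n,l,st,ce=cv2.connectedComponentsWithStats((q>t).astype(np.uint8))
    k=1+np.argmax(st[1:,4]);p=ce[k]+[c0,r0];print(nm,p,st[k],t,cast(s,p,.088),cast(s,p,.078))
E
```

```text
top [399.8929 218.9571] [ 14   8  13  13 140] 133.0 [ 0.5082 -0.3225  0.088 ] [ 0.5084 -0.3264  0.078 ]
top [393.0753 262.7192] [ 12   8  13  14 146] 134.5 [ 0.4106 -0.3066  0.088 ] [ 0.4095 -0.3102  0.078 ]
scene [170.4896 136.3889] [  0   0  22  18 288] 129.0 [ 0.4061 -0.3108  0.088 ] [ 0.3901 -0.3202  0.078 ]
scene [147.9762 152.4683] [  0   0  14  11 126] 128.5 [ 0.5073 -0.3311  0.088 ] [ 0.4932 -0.3408  0.078 ]
```

Request:
play_rows --pt "0.35 -1 0 0 0 -0.52" --pt "0.35 -1 0 0 0 -0.52" --pt "0.35 -1 0 0 0 -0.52" --pt "0.35 -1 0 0 0 -0.52" --pt "0.35 -1 0 0 0 -0.52" --pt "0.35 -1 0 0 0 -0.52" --pt "0.35 -1 0 0 0 -0.52" --pt "0.35 -1 0 0 0 -0.52" --pt "0.35 -1 0 0 0 -0.52" --pt "0.35 -1 0 0 0 -0.52" --pt "0.35 -1 0 0 0 -0.52" --pt "0.35 -1 0 0 0 -0.52" --jaw 62 --squeeze 30

```text
clock: 1.3
ee_pos: [0.3212, 0.2323, 0.2479]
orientation: [-180.0, 0.0, 130.5]
ft_force: [0.6, 0.8, 0.0]
grip_width: 0.0619
gripper_force: 0.0
```

Request:
play_rows --pt "0.35 -1 0 0 0 -0.52" --pt "0.35 -1 0 0 0 -0.52" --pt "0.35 -1 0 0 0 -0.52" --pt "0.35 -1 0 0 0 -0.52" --pt "0.35 -1 0 0 0 -0.52" --pt "0.35 -1 0 0 0 -0.52" --pt "0.35 -1 0 0 0 -0.52" --pt "0.35 -1 0 0 0 -0.52" --pt "0.35 -1 0 0 0 -0.52" --pt "0.35 -1 0 0 0 -0.52" --pt "0.35 -1 0 0 0 -0.52" --pt "0.35 -1 0 0 0 -0.52"

```text
clock: 2.5
ee_pos: [0.4472, -0.1275, 0.2478]
orientation: [-180.0, -0.0, 99.3]
ft_force: [0.7, 0.8, -0.9]
grip_width: 0.062
gripper_force: 0.0
```

Request:
play_rows --pt "0.35 -1 0 0 0 -0.52" --pt "0.35 -1 0 0 0 -0.52" --pt "0.35 -1 0 0 0 -0.52" --pt "0.35 -1 0 0 0 -0.52" --pt "0.35 -1 0 0 0 -0.52" --pt "0.35 -1 0 0 0 -0.52" --pt "0 -0.5 0 0 0 0" --pt "0 0 0 0 0 0" --pt "0 0 0 0 0 0"

```text
clock: 3.4
ee_pos: [0.5095, -0.3203, 0.2476]
orientation: [-179.9, -0.1, 83.8]
ft_force: [0.2, 0.9, 0.0]
grip_width: 0.0622
gripper_force: 0.0
```

Request:
play_rows --pt "0 -0.08 -0.9 0 0 0" --pt "0 0 -0.9 0 0 0" --pt "0 0 -0.9 0 0 0" --pt "0 0 -0.9 0 0 0" --pt "0 0 -0.8 0 0 0" --pt "0 0 -0.6 0 0 0" --pt "0 0 -0.5 0 0 0" --pt "0 0 -0.32 0 0 0" --pt "0 0 0 0 0 0"

```text
clock: 4.3
ee_pos: [0.5094, -0.3224, 0.0724]
orientation: [-179.9, -0.1, 83.8]
ft_force: [0.4, 0.4, 0.1]
grip_width: 0.0622
gripper_force: 0.0
```

Request:
play_rows --pt "0 0 0 0 0 0" --pt "0 0 0 0 0 0" --pt "0 0 0 0 0 0" --pt "0 0 0 0 0 0" --pt "0 0 0 0 0 0" --pt "0 0 0 0 0 0" --jaw 25

```text
clock: 4.9
ee_pos: [0.5112, -0.3243, 0.075]
orientation: [179.9, 0.1, 83.8]
ft_force: [-0.3, -0.1, 6.6]
grip_width: 0.0311
gripper_force: 30.1
```

Request:
play_rows --pt "0 0 0.4 0 0 0" --pt "0 0 0.8 0 0 0" --pt "0 0 0.9 0 0 0" --pt "0 0 0.9 0 0 0" --pt "0 0 0.9 0 0 0" --pt "0 0 0.6 0 0 0" --pt "0 0.4 0 0 0 0" --pt "0.15 0.8 0 0 0 0" --pt "0.15 0.9 0 0 0 0" --pt "0.15 0.9 0 0 0 0" --pt "0.15 0.9 0 0 0 0" --pt "0.15 0.9 0 0 0 0"

```text
clock: 6.1
ee_pos: [0.5314, -0.1773, 0.2068]
orientation: [-179.8, -0.1, 83.8]
ft_force: [0.6, 0.4, -0.9]
grip_width: 0.0314
gripper_force: 29.8
```

Request:
play_rows --pt "0.15 0.9 0 0 0 0" --pt "0.15 0.9 0 0 0 0" --pt "0.15 0.9 0 0 0 0" --pt "0.15 0.9 0 0 0 0" --pt "0.15 0.9 0 0 0 0" --pt "0.15 0.9 0 0 0 0" --pt "0.12 0.9 0 0 0 0" --pt "0 0.8 0 0 0 0" --pt "0 0.6 0 0 0 0" --pt "0 0.4 0 0 0 0" --pt "0 0 0 0 0 0" --pt "0 0 0 0 0 0"

```text
clock: 7.3
ee_pos: [0.5628, 0.0632, 0.208]
orientation: [-179.9, 0.0, 83.8]
ft_force: [-0.7, 0.2, -0.8]
grip_width: 0.0311
gripper_force: 29.8
```

```bash
python3 - <<'E'
from station import *
import cv2,numpy as np
a=snapshot("top")["img"][130:250,140:290];b=snapshot("scene")["img"][110:270,230:400]
c=np.hstack([cv2.resize(a,(400,320)),cv2.resize(b,(340,320))]);cv2.imwrite("pics/c2.png",cv2.convertScaleAbs(c,alpha=1.5))
E
```

```text
(no output)
```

View pics/c2.png

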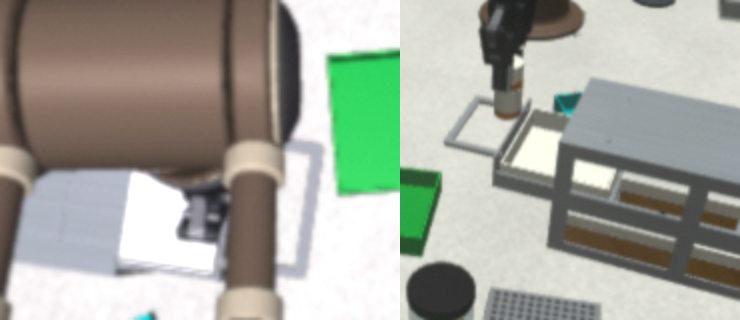

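Request:
play_rows --pt "0.05 0.5 0 0 0 0" --pt "0 0.5 0 0 0 0" --pt "0 0 -0.5 0 0 0" --pt "0 0 -0.6 0 0 0" --pt "0 0 -0.6 0 0 0" --pt "0 0 -0.4 0 0 0" --pt "0 0 -0.2 0 0 0" --pt "0 0 -0.1 0 0 0" --pt "0 0 0 0 0 0" --pt "0 0 0 0 0 0"

```text
clock: 8.4
ee_pos: [0.5656, 0.0933, 0.1374]
orientation: [179.9, -0.0, 83.8]
ft_force: [-0.3, -0.4, 0.5]
grip_width: 0.0308
gripper_force: 29.9
```

Request:
play_rows --pt "0 0 -0.05 0 0 0" --pt "0 0 0 0 0 0" --pt "0 0 0 0 0 0"

```text
clock: 8.7
ee_pos: [0.5651, 0.0933, 0.1355]
orientation: [180.0, -0.0, 83.8]
ft_force: [0.6, -0.9, -0.4]
grip_width: 0.0306
gripper_force: 29.9
```

Request:
play_rows --pt "0 0 -0.05 0 0 0" --pt "0 0 -0.05 0 0 0" --pt "0 0 0 0 0 0" --pt "0 0 0 0 0 0"

```text
clock: 9.1
ee_pos: [0.5652, 0.0934, 0.1329]
orientation: [180.0, -0.0, 83.8]
ft_force: [-1.5, -0.1, 4.8]
grip_width: 0.031
gripper_force: 30.3
```

Request:
play_rows --pt "0 0 0 0 0 0" --pt "0 0 0 0 0 0" --pt "0 0 0 0 0 0" --pt "0 0 0.3 0 0 0" --pt "0 0 0.6 0 0 0" --pt "0 0 0.8 0 0 0" --pt "0 0 0.8 0 0 0" --pt "0 0 0.5 0 0 0" --jaw 44

```text
clock: 9.9
ee_pos: [0.5661, 0.0934, 0.2248]
orientation: [179.8, -0.0, 83.8]
ft_force: [0.5, -0.6, 0.2]
grip_width: 0.0444
gripper_force: 0.0
```

Request:
play_rows --pt "-0.2 -0.5 0 0 0 0" --pt "-0.37 -0.95 0 0 0 0" --pt "-0.37 -0.95 0 0 0 0" --pt "-0.37 -0.95 0 0 0 0" --pt "-0.37 -0.95 0 0 0 0" --pt "-0.37 -0.95 0 0 0 0" --pt "-0.37 -0.95 0 0 0 0" --pt "-0.37 -0.95 0 0 0 0" --pt "-0.37 -0.95 0 0 0 0" --pt "-0.37 -0.95 0 0 0 0" --pt "-0.37 -0.95 0 0 0 0" --pt "-0.37 -0.95 0 0 0 0" --jaw 62

```text
clock: 11.1
ee_pos: [0.4344, -0.2363, 0.2207]
orientation: [-179.8, -0.0, 83.8]
ft_force: [0.6, -0.5, 0.0]
grip_width: 0.0619
gripper_force: 0.0
```

```bash
python3 - <<'E'
from station import *
import cv2,numpy as np
a=snapshot("top")["img"][130:250,140:290];b=snapshot("scene")["img"][110:270,230:400]
c=np.hstack([cv2.resize(a,(400,320)),cv2.resize(b,(340,320))]);cv2.imwrite("pics/c3.png",cv2.convertScaleAbs(c,alpha=1.5))
E
```

```text
(no output)
```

View pics/c3.png

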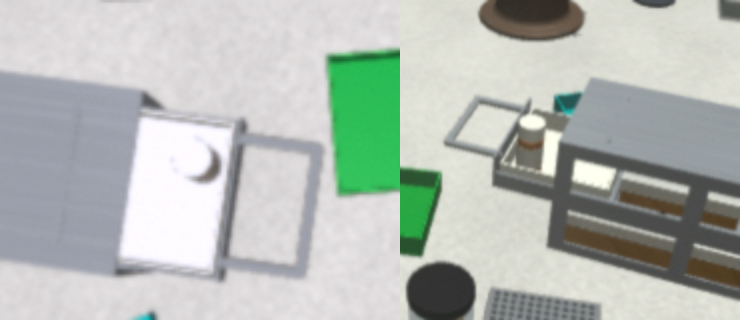

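Request:
play_rows --pt "-0.3 -0.9 0 0 0 0" --pt "-0.3 -0.9 0 0 0 0" --pt "-0.21 -0.56 0 0 0 0" --pt "0 0 -0.5 0 0 0" --pt "0 0 -0.8 0 0 0" --pt "0 0 -0.8 0 0 0" --pt "0 0 -0.8 0 0 0" --pt "0 0 -0.8 0 0 0" --pt "0 0 -0.7 0 0 0" --pt "0 0 -0.5 0 0 0" --pt "0 0 0 0 0 0" --pt "0 0 0 0 0 0"

```text
clock: 12.4
ee_pos: [0.4118, -0.3053, 0.0746]
orientation: [-179.9, -0.1, 83.8]
ft_force: [-0.9, -0.8, -0.3]
grip_width: 0.062
gripper_force: 0.0
```

Request:
play_rows --pt "0 0 0 0 0 0" --pt "0 0 0 0 0 0" --pt "0 0 0 0 0 0" --pt "0 0 0 0 0 0" --pt "0 0 0 0 0 0" --pt "0 0 0 0 0 0" --jaw 25

```text
clock: 13.0
ee_pos: [0.4132, -0.3066, 0.0763]
orientation: [179.9, 0.1, 83.8]
ft_force: [-1.1, 0.4, 6.6]
grip_width: 0.0309
gripper_force: 29.9
```

Request:
play_rows --pt "0 0 0.4 0 0 0" --pt "0 0 0.8 0 0 0" --pt "0 0 0.9 0 0 0" --pt "0 0 0.9 0 0 0" --pt "0 0 0.9 0 0 0" --pt "0 0 0.6 0 0 0" --pt "0 0.4 0 0 0 0" --pt "0.25 0.8 0 0 0 0" --pt "0.25 0.9 0 0 0 0" --pt "0.25 0.9 0 0 0 0" --pt "0.25 0.9 0 0 0 0" --pt "0.25 0.9 0 0 0 0"

```text
clock: 14.2
ee_pos: [0.4488, -0.1597, 0.2087]
orientation: [-179.8, -0.1, 83.8]
ft_force: [0.5, -0.1, -0.1]
grip_width: 0.0313
gripper_force: 29.8
```

Request:
play_rows --pt "0.25 0.9 0 0 0 0" --pt "0.25 0.9 0 0 0 0" --pt "0.25 0.9 0 0 0 0" --pt "0.25 0.9 0 0 0 0" --pt "0.25 0.9 0 0 0 0" --pt "0.25 0.9 0 0 0 0" --pt "0.25 0.9 0 0 0 0" --pt "0.13 0.9 0 0 0 0" --pt "0 0.6 0 0 0 0" --pt "0 0.4 0 0 0 0" --pt "0 0 0 0 0 0" --pt "0 0 0 0 0 0"

```text
clock: 15.4
ee_pos: [0.5057, 0.0838, 0.2096]
orientation: [-179.9, 0.0, 83.8]
ft_force: [0.5, -0.4, -1.2]
grip_width: 0.0313
gripper_force: 29.8
```

Request:
play_rows --pt "0.03 0.54 0 0 0 0" --pt "0 0 0 0 0 0" --pt "0 0 -0.5 0 0 0" --pt "0 0 -0.6 0 0 0" --pt "0 0 -0.6 0 0 0" --pt "0 0 -0.4 0 0 0" --pt "0 0 -0.2 0 0 0" --pt "0 0 -0.1 0 0 0" --pt "0 0 -0.05 0 0 0" --pt "0 0 0 0 0 0" --pt "0 0 0 0 0 0"

```text
clock: 16.5
ee_pos: [0.5079, 0.1003, 0.1373]
orientation: [179.9, -0.0, 83.8]
ft_force: [0.2, -0.5, -0.7]
grip_width: 0.0311
gripper_force: 29.8
```

Request:
play_rows --pt "0 0 -0.05 0 0 0" --pt "0 0 0 0 0 0" --pt "0 0 0 0 0 0"

```text
clock: 16.8
ee_pos: [0.5074, 0.1003, 0.1353]
orientation: [180.0, -0.0, 83.8]
ft_force: [-0.4, -0.5, -0.5]
grip_width: 0.0313
gripper_force: 29.8
```

Request:
play_rows --pt "0 0 -0.05 0 0 0" --pt "0 0 -0.02 0 0 0" --pt "0 0 0 0 0 0" --pt "0 0 0 0 0 0"

```text
clock: 17.2
ee_pos: [0.5077, 0.1003, 0.1343]
orientation: [180.0, -0.0, 83.8]
ft_force: [-2.3, -1.0, 6.3]
grip_width: 0.0308
gripper_force: 30.4
```

Request:
play_rows --pt "0 0 0 0 0 0" --pt "0 0 0 0 0 0" --pt "0 0 0 0 0 0" --pt "0 0 0.3 0 0 0" --pt "0 0 0.7 0 0 0" --pt "0 0 0.9 0 0 0" --pt "0 0 0.9 0 0 0" --pt "0 0 0.6 0 0 0" --pt "0 0 0 0 0 0" --jaw 44

```text
clock: 18.1
ee_pos: [0.5098, 0.1005, 0.2389]
orientation: [179.6, -0.1, 83.8]
ft_force: [-0.2, -0.2, -0.1]
grip_width: 0.0438
gripper_force: 0.0
```

Request:
play_rows --pt "0 -0.9 0 0 0 0.9" --pt "0 -0.9 0 0 0 0.9" --pt "0 -0.9 0 0 0 0.9" --pt "0 -0.9 0 0 0 0.9" --pt "0 -0.9 0 0 0 0.9" --pt "0 -0.9 0 0 0 0.9" --pt "0 -0.9 0 0 0 0.9" --pt "0 -0.9 0 0 0 0.9" --pt "0 0 0 0 0 0.9" --pt "0 0 0 0 0 0.9" --pt "0 0 0 0 0 0.9" --pt "0 0 0 0 0 0.9"

```text
clock: 19.3
ee_pos: [0.5064, -0.1157, 0.2336]
orientation: [-179.9, -0.1, 138.0]
ft_force: [0.0, 0.2, 0.1]
grip_width: 0.0443
gripper_force: 0.0
```

```bash
python3 - <<'E'
from station import *
import cv2,numpy as np,pickle
t=snapshot("top");s=snapshot("scene");pickle.dump({"top":t,"scene":s},open("s1.pkl","wb"))
a=t["img"][130:250,140:290];b=s["img"][110:270,230:400]
c=np.hstack([cv2.resize(a,(400,320)),cv2.resize(b,(340,320))]);cv2.imwrite("pics/c4.png",cv2.convertScaleAbs(c,alpha=1.5))
E
```

```text
(no output)
```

View pics/c4.png

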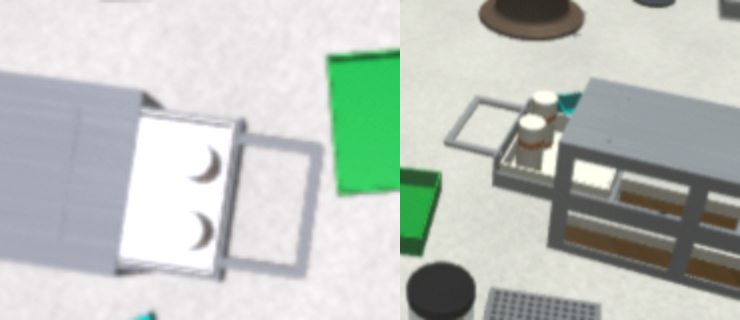

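Request:
play_rows --pt "0 0 0 0 0 0.9" --pt "0.1 0.6 0 0 0 0.9" --pt "0.1 0.7 0 0 0 0.9" --pt "0.1 0.7 0 0 0 0.9" --pt "0.1 0.7 0 0 0 0.9" --pt "0.1 0.7 0 0 0 0.9" --pt "0.11 0.52 0 0 0 0.9" --pt "0 0 0 0 0 0.8" --pt "0 0 -0.6 0 0 0" --pt "0 0 -0.6 0 0 0" --pt "0 0 0 0 0 0" --pt "0 0 0 0 0 0" --jaw 32

```text
clock: 20.6
ee_pos: [0.525, 0.0019, 0.1984]
orientation: [-180.0, -0.1, 173.2]
ft_force: [-0.5, -0.1, 0.1]
grip_width: 0.0324
gripper_force: 0.0
```

```bash
python3 - <<'E'
import pickle;from h import *
np.set_printoptions(precision=4,suppress=True)
d=pickle.load(open("s1.pkl","rb"));s=d["scene"];b=s["img"]
# bar in scene: profile across bar at several v positions, predicted
u=np.array([.113,.9936,0]);v=np.array([-.9936,.113,0]);g=cv2.cvtColor(b,cv2.COLOR_BGR2GRAY).astype(float)
for nm in("scene","top"):
  s=d[nm];g=cv2.cvtColor(s["img"],cv2.COLOR_BGR2GRAY).astype(np.float32)
  for w in(-.03,-.015,0,.015,.03):
    o=np.arange(-.02,.02,.0005);pts=np.array([proj(s,np.array([.5248,.002,.106])+w*v+e*u) for e in o],np.float32)
    p=cv2.remap(g,pts[:,0].reshape(1,-1),pts[:,1].reshape(1,-1),cv2.INTER_LINEAR)[0]
    m=np.clip((p.max()*.6+p.min()*.4)-p,0,None);print(nm,w,(m*o).sum()/m.sum(),p[::8].round())
E
python3 -c "
from station import *
print(observe()['ee_pos'],observe()['orientation'])"
```

```text
scene -0.03 0.0031321922823103177 [152. 152. 151. 149. 130. 110.  98. 119. 150. 150.]
scene -0.015 0.002824998525080185 [150. 149. 151. 150. 130. 110. 100. 125. 149. 150.]
scene 0 0.0028166039008984288 [150. 149. 149. 149. 125. 110.  99. 125. 149. 149.]
scene 0.015 0.0033626499436237634 [150. 151. 151. 150. 132. 109.  99. 118. 151. 151.]
scene 0.03 0.002961179249154247 [150. 151. 151. 149. 127. 108.  99. 117. 147. 150.]
top -0.03 -0.004210525305065389 [109. 141. 157. 158. 127. 115. 121. 150. 158. 157.]
top -0.015 0.0005785408316938585 [142. 160. 159. 157. 127. 114. 121. 151. 156. 156.]
top 0 0.0003955103853725414 [156. 158. 159. 156. 127. 115. 122. 152. 155. 157.]
top 0.015 0.0006768206219895148 [164. 164. 159. 157. 129. 115. 121. 149. 158. 155.]
top 0.03 0.0004919690941146335 [160. 159. 160. 156. 126. 114. 120. 148. 158. 160.]
[0.52503958 0.00188525 0.19844674] [-1.79995099e+02 -1.04031068e-01  1.73241197e+02]
```

Request:
play_rows --pt "0 0.05 -0.5 0 0 0" --pt "0 0 -0.6 0 0 0" --pt "0 0 -0.6 0 0 0" --pt "0 0 -0.5 0 0 0" --pt "0 0 -0.4 0 0 0" --pt "0 0 -0.3 0 0 0" --pt "0 0 -0.25 0 0 0" --pt "0 0 0 0 0 0" --pt "0 0 0 0 0 0"

```text
clock: 21.5
ee_pos: [0.526, 0.0033, 0.1049]
orientation: [180.0, 0.0, 173.3]
ft_force: [-0.4, 0.9, 0.7]
grip_width: 0.032
gripper_force: 0.0
```

Request:
play_rows --pt "0 0 0 0 0 0" --pt "0 0 0 0 0 0" --pt "0 0 0 0 0 0" --pt "0 0 0 0 0 0" --pt "0 0 0 0 0 0" --pt "0 0 0 0 0 0" --jaw 2 --squeeze 60

```text
clock: 22.1
ee_pos: [0.5262, 0.0031, 0.1051]
orientation: [-180.0, 0.1, 173.3]
ft_force: [-0.9, -1.4, 3.8]
grip_width: 0.0078
gripper_force: 58.7
```

Request:
play_rows --pt "-0.006 -0.05 0 0 0 0" --pt "-0.011 -0.1 0 0 0 0" --pt "-0.017 -0.15 0 0 0 0" --pt "-0.023 -0.2 0 0 0 0" --pt "-0.023 -0.2 0 0 0 0" --pt "-0.023 -0.2 0 0 0 0" --pt "-0.023 -0.2 0 0 0 0" --pt "-0.023 -0.2 0 0 0 0" --pt "-0.023 -0.2 0 0 0 0" --pt "-0.023 -0.2 0 0 0 0" --pt "-0.023 -0.2 0 0 0 0" --pt "-0.023 -0.2 0 0 0 0"

```text
clock: 23.3
ee_pos: [0.5175, -0.0588, 0.1038]
orientation: [179.9, -0.1, 173.3]
ft_force: [0.5, 3.5, -1.0]
grip_width: 0.0077
gripper_force: 58.4
```

Request:
play_rows --pt "-0.023 -0.2 0 0 0 0" --pt "-0.023 -0.2 0 0 0 0" --pt "-0.023 -0.2 0 0 0 0" --pt "-0.023 -0.2 0 0 0 0" --pt "-0.023 -0.2 0 0 0 0" --pt "-0.023 -0.2 0 0 0 0" --pt "-0.023 -0.2 0 0 0 0" --pt "-0.017 -0.15 0 0 0 0" --pt "-0.011 -0.1 0 0 0 0" --pt "-0.006 -0.05 0 0 0 0" --pt "0 0 0 0 0 0" --pt "0 0 0 0 0 0"

```text
clock: 24.5
ee_pos: [0.5124, -0.1112, 0.1046]
orientation: [-179.9, -0.0, 173.3]
ft_force: [0.4, 0.3, -2.8]
grip_width: 0.0076
gripper_force: 58.5
```

```bash
python3 - <<'E'
from station import *
import cv2,numpy as np,pickle
t=snapshot("top");s=snapshot("scene");pickle.dump({"top":t,"scene":s},open("s2.pkl","wb"))
a=t["img"][140:250,160:270];b=s["img"][110:250,230:350]
c=np.hstack([cv2.resize(a,(440,440)),cv2.resize(b,(360,420+20))]);cv2.imwrite("pics/c5.png",cv2.convertScaleAbs(c,alpha=1.5))
E
```

```text
(no output)
```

View pics/c5.png

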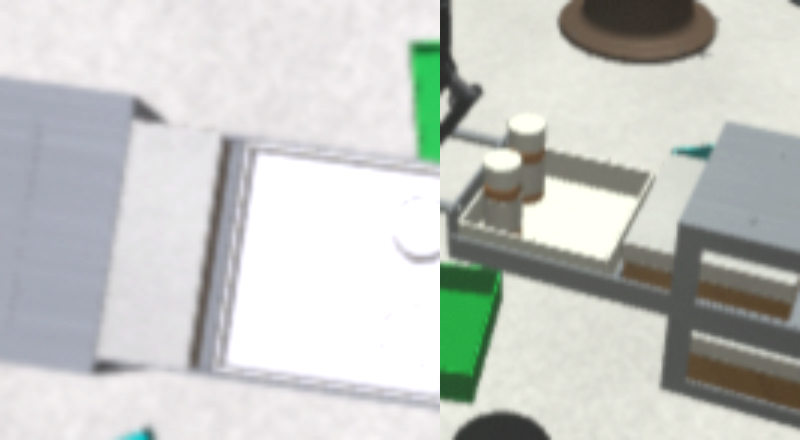

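Request:
play_rows --pt "-0.006 -0.05 0 0 0 0" --pt "-0.011 -0.1 0 0 0 0" --pt "-0.011 -0.1 0 0 0 0" --pt "-0.006 -0.05 0 0 0 0" --pt "-0.003 -0.03 0 0 0 0" --pt "0 0 0 0 0 0" --pt "0 0 0 0 0 0"

```text
clock: 25.3
ee_pos: [0.5114, -0.1208, 0.1046]
orientation: [-180.0, -0.0, 173.3]
ft_force: [-0.6, 2.5, -2.4]
grip_width: 0.0078
gripper_force: 58.5
```

```bash
python3 - <<'E'
from station import *
import cv2,numpy as np,pickle
t=snapshot("top");s=snapshot("scene");pickle.dump({"top":t,"scene":s},open("s3.pkl","wb"))
a=t["img"][150:240,170:225];b=s["img"][170:240,285:345]
f=lambda m,w,h:cv2.resize(m,(w,h),interpolation=cv2.INTER_CUBIC)
c=np.hstack([f(a,330,540),f(b,463,540)]);cv2.imwrite("pics/c6.png",cv2.convertScaleAbs(c,alpha=1.7))
E
```

```text
(no output)
```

View pics/c6.png

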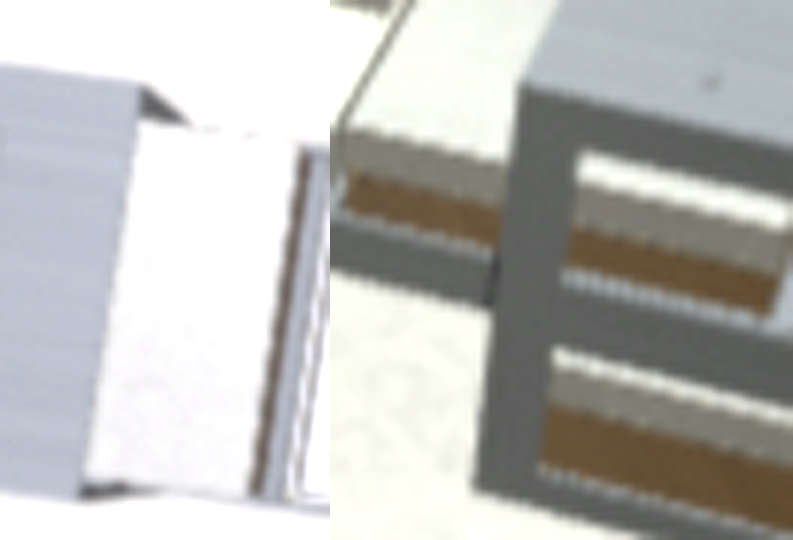

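Request:
play_rows --pt "0 0 0 0 0 0" --pt "0 0 0 0 0 0" --pt "0 0 0 0 0 0" --pt "0 0 0 0 0 0"

```text
clock: 25.8
ee_pos: [0.5114, -0.1208, 0.1046]
orientation: [-180.0, 0.0, 173.3]
ft_force: [0.3, 2.1, -2.7]
grip_width: 0.0076
gripper_force: 58.5
```

```bash
python3 -c "
from station import *
o=observe();print(o['ee_pos'],o['qd'],o['gripper_force']);print(job_done())"
```

```text
[ 0.51142921 -0.12078493  0.10460816] [-0.04219494 -0.00781353  0.00870147 -0.0254125  -0.04354563 -0.03258448] 58.54921638965607
the job is handed in; nothing more can be done
None
```

I handed the job in at about 26 s: both bottles stand upright in the white box, and the arm is still holding the shelf level with its marks within an estimated 2 mm of the rack's front edge; no verdict came back.

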